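Drive a seated plug out of its bore with the ejector rod

TASK

Take the ejector rod from its rack, put its shank into the entry hole of the extraction fixture and push the stuck alignment plug out of its bore, along the open trough, until you feel it come up against the rubber-faced stop; push gently, never with more than 25 N, neither on the plug nor on the fixture, and touch the plug only with the rod. Then draw the rod out again and lay it back in the two notches of its rack, the same way round and in about the same place as before. Leave the things standing around where they are.

Things in the scene. Friction and masses are not known exactly. Their poses are not given: they have to be found in the camera images.
- fixture: Extraction fixture, bolted down: grey aluminium block and open trough on a dark base plate 106 x 76 x 10 mm (x -20 to 86). Origin on the bench top below the centre of the entry face; z up, x level along the bore from entry to stop, y across. Along x, mm: 0-40 block, 50 wide, z 30-80; 40-64 open-topped trough, floor at z 42; 64 stop; end wall to x 78, z 70. Axis of hole, bore and trough at z 55.
- bore_mouth (a point): Centre of the entry hole in the entry face (fixture x = 0, 55 mm above the bench); axes as the fixture's. The hole is round, 18 mm wide, mouth chamfered 2 mm, 8 mm deep; behind it the bore is 26 mm wide up to fixture x = 40 mm; the plug sits there.
- stop_face (a point): Point of the rubber stop's face on the bore axis (fixture x = 64 mm, 55 mm above the bench); axes as the fixture's. There is nothing soft behind it: when the plug meets it the pushing force climbs steeply above the drag, some 6 N or more per mm.
- plug: Alignment plug: plain aluminium cylinder, 25 mm diameter, 16 mm long, axis along the fixture's x. Origin at its centre. At the start its centre is at fixture x = 20 to 25 mm; against the stop at 56 mm. Two brass spring jaws at fixture y = +-12.5 mm pinch it all the way along bore and trough: it slides with a steady drag of about 5 to 11 N and stays where it is left.
- rod: Ejector rod, about 90 g, 154 mm long, lying level in the rack. Origin on its axis where shank meets collar; x along the shank to the tip, z up as it lies. Steel shank 14 mm diameter, x = 0 to 100 mm; collar 32 wide, 28 high, x = -6 to 0; black handle, flat sides, 18 wide (y), 22 high, x = -48 to -6; end knob 24 x 26, x = -54 to -48. Fingers round the handle can bear on the collar when pushing.
- rod_grip (a point): Middle of the rod's handle, on the axis, 27 mm behind the rod's origin; 55 mm above the bench when racked
- rod_tip (a point): Centre of the rod's flat tip, 100 mm ahead of the rod's origin. With the plug at the stop the tip is at fixture x = 48 mm and the rod's origin at fixture x = -52 mm.
- rack: Rod rack, fixed: dark base plate 90 x 54 x 8 mm (rack x = 5 to 95) and two grey uprights with open 90 degree V notches at rack x = 18 and 80 mm, 46 mm wide, tops 62 mm above the bench. Origin on the bench, x along the notches, z up. The rod lies in both notches, axis 55 mm up, origin above the rack's origin (within 4 mm), x along the rack's x, handle free beyond the rack.
- tape_roll: bystander: roll of tape lying flat, 92 mm diameter, 19 mm high; origin at centre of underside
- post_1: bystander: steel optical post standing upright, 13 mm diameter, 75 mm high; origin at centre of underside
- optic_box_1: bystander: clear flat optics box, 63 x 64 x 18 mm; origin at centre of underside
- lens_mount: bystander: round lens mount on a short post and base, 26 x 40 x 79 mm; origin at centre of underside
Not all that is in view belongs to the job. What is shaped like the rod but purple is not meant.

How it is judged:
On the way, in this order (a step that is already met when the one before it is completed fails the run):
1. the rod's tip is inside the fixture's entry hole, at least 5 mm deep (x of rod_tip in the frame of fixture between 0.005 and 0.06 m and y of rod_tip in the frame of fixture between -0.006 and 0.006 m and z of rod_tip in the frame of fixture between 0.049 and 0.061 m), for 0.1 s.
2. the plug has been pushed out of the bore to the stop (within 1.5 mm), the rod's tip being behind it in the bore (x of plug in the frame of fixture between 0.0545 and 0.0575 m and y of plug in the frame of fixture between -0.004 and 0.004 m and z of plug in the frame of fixture below 0.06 m and x of rod_tip in the frame of fixture above 0.04 m), for 0.2 s.
At the end, for the whole second after the job is handed in: The plug lies in the trough within 1.5 mm of touching the stop; the rod lies released and still in both notches of its rack, level, within 15 mm along and 4 mm across of its place, axis within 5 mm of 55 mm height, shank the same way as at the start (x of plug in the frame of fixture between 0.0545 and 0.0575 m and y of plug in the frame of fixture between -0.004 and 0.004 m and z of plug in the frame of fixture below 0.06 m and x of rod in the frame of rack between -0.015 and 0.015 m and y of rod in the frame of rack between -0.004 and 0.004 m and z of rod in the frame of rack between 0.05 and 0.06 m and angle between the x axis of rod and the x axis of rack, either way round below 0.08 rad and x of rod_tip in the frame of rack above 0.08 m and linear speed of rod below 0.02 m/s).
It fails at once if the rod presses on the plug with more than 25 N (contact force between rod and plug above 25 N).
It fails at once if the rod presses on the fixture with more than 25 N (contact force between rod and fixture above 25 N).
It fails at once if the plug is touched with the fingers (contact force between the fingers and plug above 0.5 N).
It fails at once if a bystander (tape roll, post, optics box, lens mount) is moved more than 20 mm (distance of any of tape_roll, post_1, optic_box_1, lens_mount from where it was at the start of the episode above 0.02 m).
It also fails if it takes over 72 s, if anything falls off the work surface, if the arm or the gripper's body presses on something with over 40 N, if the wrist force passes 120 N, or if a joint passes its speed limit or range.

ROBOT

A 6-joint arm with a two-finger parallel gripper is mounted at the origin on a cart in front of the work surface, level with it; the furniture and walls round the work are solid. World frame = base frame: x ahead of the robot, y to its left, z up, the work surface at z = 0. Lengths are in m, angles in rad, forces in N, time in s.
With the tool pointing down it reaches from about 0.3 to 1 m from the base axis. Payload 5.1 kg.
Tool frame: the origin (TCP) lies between the finger pads; the fingertips stand 8 mm ahead of it and the grasp point (between the pads) lies 11 mm behind it; z points along the fingers, y is the line along which they close (so a half turn about z gives the same grasp; the last joint's range is limited). The gripper opens to 95 mm and grips with 3 to 60 N. Pads are 20 mm wide; open, the fingers measure 119 mm over their backs; the gripper's body (75 mm by 180 mm) begins 59 mm behind the grasp point.
Start: joints at [-1.22, 0.124, 1.65, -0, 1.367, -0.083], TCP at [0.273, -0.59, 0.196] pointing down, gripper open.
Joint ranges: [-2.61, 2.61], [-1.02, 2.33], [0.03, 2.71], [-1.35, 4.49], [0.32, 2.68], [-2.91, 2.91]. Speed limits (rad/s): [2.57, 2.57, 3.14, 3.14, 3.14, 3.14].

INTERFACE

Orientations are given as a rotation vector (axis times angle).
In Python, from rig import r gives the robot as it stands.
- The arm moves only by the tool carry_out, never from a script. Its arguments are lists of equal length, an entry for each row: "offset": the shift along the world's x, y, z each as a share of 0.15 m, from -1 to 1, a list of three; "rotation": the turn, a rotation vector about the world's x, y, z each as a share of pi rad, from -1 to 1, a list of three; "gripper": the opening, from -1 (shut) to 1 (fully open), so that 0 is half open. In form: {"offset": [[tx, ty, tz], ...], "rotation": [[rx, ry, rz], ...], "gripper": [gripper, ...]}. A call has exactly 10 rows; each row is the pose to reach, as a shift and turn from the pose commanded when the call began, turning the shorter way round; what a row does not reach only later rows make up. A row lasts 1/10 s, in which the tool goes at most 50 mm and 8.59 degrees, less where a joint would pass 70% of its speed; a pose out of reach is approached as far as the arm can. A call with a number of a shift or a turn outside -1 to 1 is refused whole. A call with a gripper value outside its range is refused whole. The fingers move at their own pace and stop on an object; "newtons" is the grip in N (left out, the last holds). Time passes only in rows, so rows that repeat a pose let the fingers close, or fill a call up. It gives the time, the measured TCP pose, the force, the opening and the grip force at its end, in the units of the state.
- r.get_state(): the state, without advancing time (a new reading comes with each control period).
- r.snapshot(name): name is "scene" or "top"; returns the picture (400x640x3 uint8, red, green, blue); there is no depth.
- r.camera_params(name): a dict with "K" (3x3 intrinsics, pixels), "extrinsics" (4x4, takes a point from camera to world coordinates). Camera axes: x right, y up, looking along -z (the intrinsics and any distortion apply to the point x, -y, -z); pixel columns grow to the right and rows downward; lengths in m; the calibration is good to about 2 mm. A picture is of the moment at which its call begins. camera_params takes no time and is no camera call.
- r.sign_off(): hands the job in; it is judged then, once.
The state is a dict: "clock": time; "qpos": joint angles; "joint_vel": joint speeds; "effort": joint torques, N m; "tool_pos": TCP position; "eef_rot": TCP orientation; "force": force on the tool from outside, world axes, zero at the start; "ft_torque": the same for the moment, N m; "finger_gap": opening from 0.0 (shut) to 1.0 (fully open); "gripper_force": force on a finger pad.
Only numpy, scipy, OpenCV 4.12 (cv2) and the standard library are available. Lean on these libraries where they do the work, as an engineer would, in place of code of your own. Each camera call takes 0.05 s, during which the arm holds its last target. There are 200 camera calls.

## Working session

There is one attempt and no reset: what is moved stays moved. The work goes in short steps, Python scripts to look and compute and a tool call to move; the robot and the scene stay as the last step left them, time stands still between calls to the robot, and variables do not carry over. Pictures are saved under pics/ and viewed, at most 10 in all, crops included, and the job is handed in when it is done.

Besides the shell and the picture viewer there is one more tool, called after "Call:" as name(argument=value, ...) on one line, values as JSON. carry_out: Moves the arm, as the interface text tells. Shift numbers are shares of 0.15 m and turn numbers shares of pi rad, none past 1 either way. Its arguments: {"type":"object","properties":{"offset":{"type":"array","items":{"type":"array","items":{"type":"number","minimum":-1,"maximum":1}}},"rotation":{"type":"array","items":{"type":"array","items":{"type":"number","minimum":-1,"maximum":1}}},"gripper":{"type":"array","items":{"type":"number"}},"newtons":{"type":"number"}},"required":["offset","rotation","gripper"]}

```bash
mkdir -p pics; ls; python3 - <<'E'
from rig import r
import cv2
for n in("scene","top"):
    cv2.imwrite(f"pics/{n}0.png",r.snapshot(n)[:,:,::-1]); c=r.camera_params(n); print(c)
print(r.get_state())
E
```

```text
pics
{'K': array([[483.30260104,   0.        , 325.13243756],
       [  0.        , 483.30260104, 198.93860397],
       [  0.        ,   0.        ,   1.        ]]), 'extrinsics': array([[-0.15479877,  0.54054569, -0.82695085, -0.52012441],
       [-0.98774691, -0.06787547,  0.14053098,  0.23205599],
       [ 0.01983374,  0.83857217,  0.54442937,  0.80067114],
       [ 0.        ,  0.        ,  0.        ,  1.        ]])}
{'K': array([[404.07377374,   0.        , 316.43987682],
       [  0.        , 404.07377374, 199.53385082],
       [  0.        ,   0.        ,   1.        ]]), 'extrinsics': array([[-0.02618941,  0.99285921, -0.11638175,  0.48549869],
       [-0.99963188, -0.02518542,  0.0100891 ,  0.02817516],
       [ 0.00708593,  0.11660314,  0.99315331,  1.26976012],
       [ 0.        ,  0.        ,  0.        ,  1.        ]])}
{'clock': 0.1, 'qpos': array([-1.21963630e+00,  1.24414193e-01,  1.65153955e+00, -1.04263441e-05,
        1.36745435e+00, -8.26275008e-02]), 'joint_vel': array([ 0.00212347, -0.00212998, -0.00282928,  0.00067435, -0.00102806,
       -0.00021764]), 'effort': array([ 4.57868664e-04, -4.18881261e+01, -3.61096072e+01,  7.76928244e-02,
        4.61628602e-02, -6.50361881e-05]), 'tool_pos': array([ 0.27294779, -0.58924896,  0.19472536]), 'eef_rot': array([-3.06623071e+00, -6.75678332e-01,  3.97400677e-04]), 'force': array([ 0.47797309, -0.31547008,  0.8000298 ]), 'ft_torque': array([0.02924323, 0.00962011, 0.04115086]), 'gripper_force': 0.0, 'finger_gap': 0.9997657044261382}
```

View pics/scene0.png

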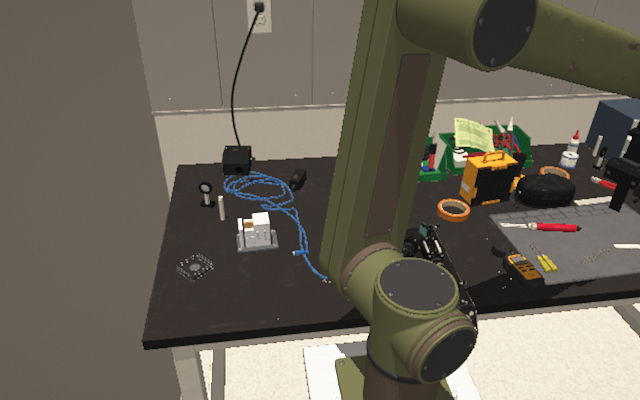

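View pics/top0.png

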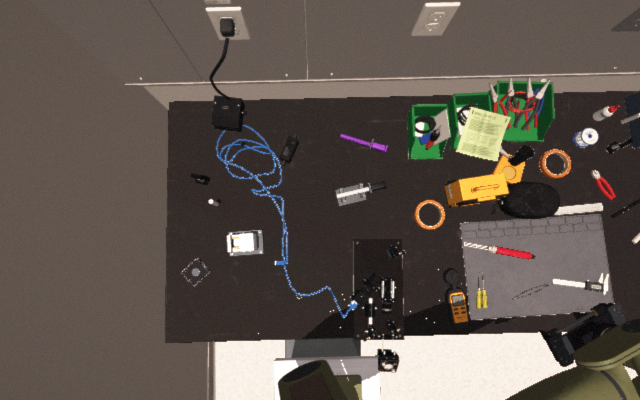

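Top view: rod and rack at about (360,190) with the shank pointing left, and the fixture at (245,243). I'll enlarge both.

```bash
python3 - <<'E'
import cv2,numpy as np
t=cv2.imread("pics/top0.png");s=cv2.imread("pics/scene0.png")
def z(i,x,y,w,h,k): return cv2.resize(i[y:y+h,x:x+w],None,fx=k,fy=k,interpolation=cv2.INTER_CUBIC)
a=z(t,215,222,60,40,8); b=z(t,325,170,70,40,8); 
c=z(s,225,200,60,60,8)
cv2.imwrite("pics/c1.png",np.vstack([np.hstack([a,np.zeros((320,80,3),np.uint8)]),np.zeros((8,560,3),np.uint8)+255,cv2.resize(b[:, :],None,fx=1,fy=.84) if 0 else b[:272]]))
cv2.imwrite("pics/c2.png",c)
E
```

```text
(no output)
```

View pics/c1.png

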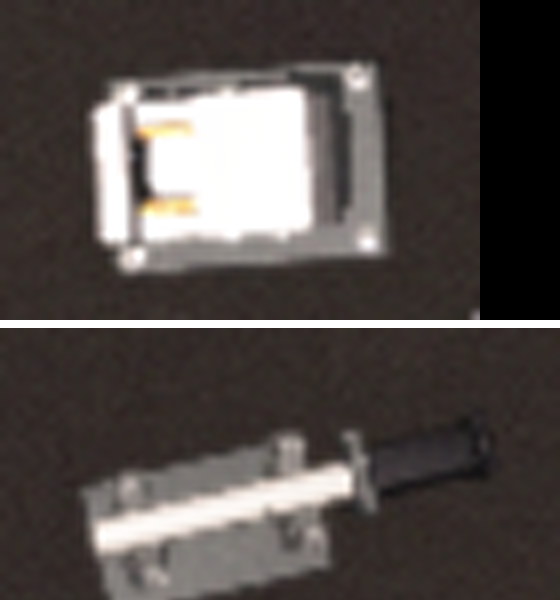

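View pics/c2.png

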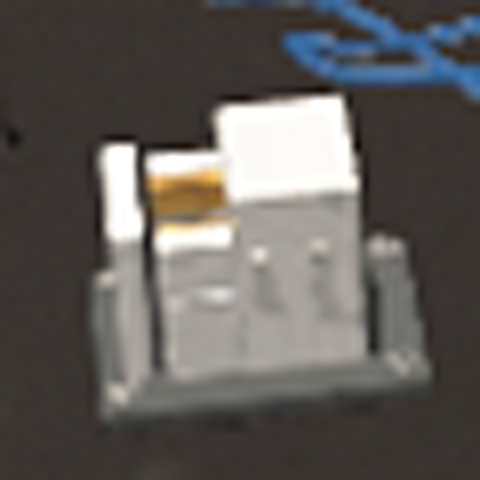

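The crops show the fixture's stop at the left and its entry face at the right, so fixture x points along about world +y. The rod's tip is at crop (95,537) and its collar front at about (352,481). Next I fit the poses to the corner pixels.

```bash
cat > h.py <<'E'
from rig import r
import numpy as np
from scipy.optimize import least_squares
from scipy.spatial.transform import Rotation as R
P={n:r.camera_params(n) for n in("scene","top")}
def proj(n,X):
    E=P[n]['extrinsics'];c=(np.atleast_2d(X)-E[:3,3])@E[:3,:3]
    c=c*[1,-1,-1]; u=c@P[n]['K'].T; return u[:,:2]/u[:,2:]
def uncrop(p,ox,oy,k): return (np.array(p,float)+.5)/k-.5+[ox,oy]
def world(p,L):
    x,y,a=p;L=np.atleast_2d(L).astype(float)
    return np.c_[x+np.cos(a)*L[:,0]-np.sin(a)*L[:,1],y+np.sin(a)*L[:,0]+np.cos(a)*L[:,1],L[:,2]]
def fit(obs,p0):
    # obs: list of (cam, local mm Nx3, pixels Nx2)
    f=lambda p:np.concatenate([(proj(n,world(p,np.array(L)/1e3))-uv).ravel() for n,L,uv in obs])
    s=least_squares(f,p0,loss='soft_l1'); return s.x,f(s.x).reshape(-1,2)
E
python3 - <<'E'
from h import *
top=('top',[[86,-38,10],[-20,-38,10],[-20,38,10],[86,38,10],[0,-25,80],[0,25,80]],
 uncrop([[108,82],[375,63],[388,250],[122,272],[303,88],[312,235]],215,222,8))
sc=('scene',[[86,38,10],[-20,38,10],[-20,-38,10],[86,-38,10],[40,25,80],[0,25,80],[0,-25,80],[40,-25,80],[78,25,70],[78,-25,70]],
 uncrop([[103,408],[425,372],[400,237],[95,275],[232,205],[357,195],[343,97],[216,107],[108,240],[103,147]],225,200,8))
for o in([top],[sc],[top,sc]):
    p,e=fit(o,[.4,.2,1.5]);print(p.round(4),e.round(2).tolist())
rod=('top',[[100,0,55],[0,0,55],[-54,0,55]],uncrop([[95,209],[352,153],[487,120]],325,170,8))
rk=('top',[[95,-27,8],[95,27,8],[5,27,8]],uncrop([[82,162],[105,270],[328,237]],325,170,8))
for o in([rod],[rk]):
    p,e=fit(o,[.5,0,1.5]);print(p.round(4),e.round(2).tolist())
E
```

```text
[0.5064 0.2051 1.6227] [[-0.19, -0.22], [0.54, -0.51], [0.45, 0.7], [-0.64, 0.66], [-0.02, 0.27], [-0.13, -0.98]]
[0.5074 0.2054 1.6172] [[-0.19, 0.78], [0.83, 0.7], [0.57, 0.36], [-0.64, -0.28], [-0.31, -0.77], [-0.06, -1.14], [-0.33, 0.1], [0.18, 0.34], [0.25, -0.39], [-0.15, -0.06]]
[0.5068 0.2053 1.6184] [[-0.21, -0.48], [0.53, -0.62], [0.33, 0.59], [-0.77, 0.4], [-0.06, 0.12], [-0.23, -1.12], [-0.14, 0.94], [0.89, 0.83], [0.6, 0.49], [-0.63, -0.13], [-0.26, -0.63], [-0.0, -1.0], [-0.29, 0.22], [0.21, 0.48], [0.3, -0.23], [-0.13, 0.09]]
[ 0.6575 -0.143   1.769 ] [[-0.04, 0.08], [-0.15, -0.16], [0.2, 0.08]]
[ 0.6578 -0.1405  1.7371] [[-0.39, -1.85], [0.11, 1.36], [0.26, 0.06]]
```

Call:
carry_out(offset=[[0.09,0.095,0],[0.18,0.19,0],[0.27,0.285,0],[0.36,0.38,0],[0.45,0.475,0],[0.54,0.57,0],[0.63,0.665,0],[0.72,0.76,0],[0.8,0.855,0],[0.86,0.95,0]], rotation=[[0,0,0.015],[0,0,0.03],[0,0,0.045],[0,0,0.06],[0,0,0.075],[0,0,0.09],[0,0,0.105],[0,0,0.12],[0,0,0.135],[0,0,0.14]], gripper=[1,1,1,1,1,1,1,1,1,1], newtons=50)

```text
clock: 1.1
tool_pos: [0.4034, -0.4458, 0.1959]
eef_rot: [2.844, 1.333, 0.0]
force: [0.5, -0.5, -0.6]
finger_gap: 1.004
gripper_force: 0.0
```

Call:
carry_out(offset=[[0.09,0.095,0],[0.18,0.19,0],[0.27,0.285,0],[0.36,0.38,0],[0.45,0.475,0],[0.54,0.57,0],[0.63,0.665,0],[0.72,0.76,0],[0.8,0.855,0],[0.86,0.95,0]], rotation=[[0,0,0.015],[0,0,0.03],[0,0,0.045],[0,0,0.06],[0,0,0.075],[0,0,0.09],[0,0,0.105],[0,0,0.12],[0,0,0.135],[0,0,0.14]], gripper=[1,1,1,1,1,1,1,1,1,1])

```text
clock: 2.1
tool_pos: [0.5319, -0.3034, 0.1959]
eef_rot: [-2.487, -1.92, 0.0]
force: [0.3, 0.2, -0.0]
finger_gap: 1.0
gripper_force: 0.0
```

Call:
carry_out(offset=[[0.09,0.095,0],[0.18,0.19,0],[0.27,0.285,0],[0.36,0.38,0],[0.45,0.475,0],[0.54,0.57,0],[0.63,0.665,0],[0.72,0.76,0],[0.8,0.855,0],[0.86,0.95,0]], rotation=[[0,0,0.015],[0,0,0.03],[0,0,0.045],[0,0,0.06],[0,0,0.075],[0,0,0.09],[0,0,0.105],[0,0,0.12],[0,0,0.135],[0,0,0.145]], gripper=[1,1,1,1,1,1,1,1,1,1])

```text
clock: 3.1
tool_pos: [0.6612, -0.1611, 0.1957]
eef_rot: [-1.987, -2.433, 0.0]
force: [-0.3, 0.6, 0.3]
finger_gap: 1.004
gripper_force: 0.0
```

```bash
python3 - <<'E'
from h import *
import cv2
s=r.get_state();print(s['clock'],s['tool_pos'],s['qpos'],R.from_rotvec(s['eef_rot']).as_matrix().round(3).tolist(),s['force'])
im=r.snapshot("scene")[:,:,::-1]
c=proj('scene',[.65,-.13,.05])[0];print(c)
x,y=int(c[0])-45,int(c[1])-35
print(x,y)
cv2.imwrite("pics/s1.png",cv2.resize(im[y:y+70,x:x+95],None,fx=8,fy=8,interpolation=cv2.INTER_CUBIC))
E
```

```text
3.1 [ 0.6612264  -0.16108089  0.19572857] [-3.17779656e-01  1.89745817e-01  1.57670991e+00 -3.35441469e-05
  1.37524862e+00 -5.19067673e-01] [[-0.2, 0.98, -0.0], [0.98, 0.2, 0.0], [0.0, -0.0, -1.0]] [-0.26893115  0.63416897  0.34847466]
[379.85512538 189.59613955]
334 154
```

View pics/s1.png

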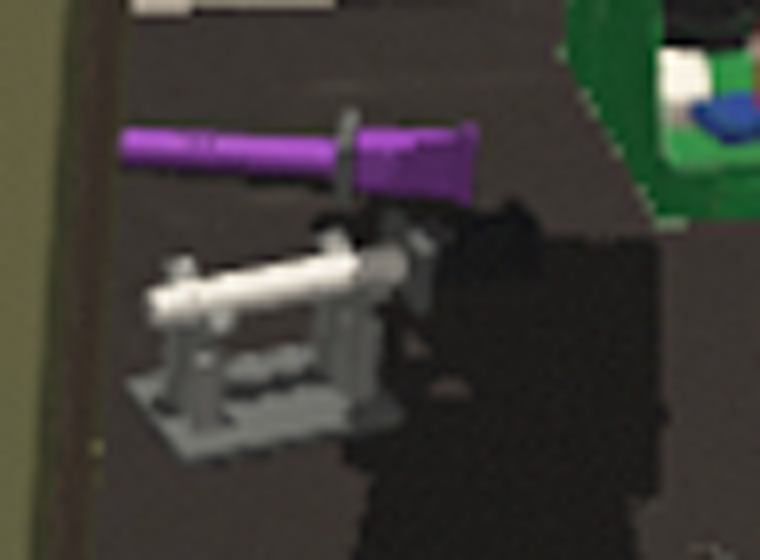

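The scene crop shows the rod tip at crop (153,306), the collar front on the axis at (405,267), and rack base corners at (130,383), (190,455) and (405,410).

```bash
python3 - <<'E'
from h import *
rod=('top',[[100,0,55],[0,0,55],[-54,0,55]],uncrop([[95,209],[352,153],[487,120]],325,170,8))
rods=('scene',[[100,0,55],[0,0,55]],uncrop([[153,306],[405,267]],334,154,8))
rk=('top',[[95,-27,8],[95,27,8],[5,27,8]],uncrop([[82,162],[105,270],[328,237]],325,170,8))
rks=('scene',[[95,-27,8],[95,27,8],[5,27,8]],uncrop([[130,383],[190,455],[405,410]],334,154,8))
for o in([rods],[rod,rods],[rks],[rk,rks]):
    p,e=fit(o,[.6,-.1,1.7]);print(p.round(4),e.round(2).tolist())
E
```

```text
[ 0.6554 -0.1444  1.7269] [[-0.06, 0.04], [0.06, -0.05]]
[ 0.6573 -0.1434  1.764 ] [[0.07, -0.03], [0.0, -0.1], [0.37, 0.22], [-0.04, 0.37], [-0.41, -0.37]]
[ 0.6581 -0.1418  1.8027] [[-0.32, -0.25], [-0.09, 0.29], [0.42, -0.09]]
[ 0.6576 -0.1413  1.7758] [[-0.22, -0.62], [0.93, 2.46], [0.84, 0.09], [-0.58, -0.64], [-0.82, -0.03], [0.05, 0.03]]
```

Call:
carry_out(offset=[[0,-0.01,-0.12],[0,-0.01,-0.25],[0,-0.01,-0.4],[0,-0.01,-0.55],[0,-0.01,-0.7],[0,-0.01,-0.82],[0,-0.01,-0.9],[0,-0.01,-0.96],[0,-0.01,-1],[0,-0.01,-1]], rotation=[[0,0,0],[0,0,0],[0,0,0],[0,0,0],[0,0,0],[0,0,0],[0,0,0],[0,0,0],[0,0,0],[0,0,0]], gripper=[1,1,1,1,1,1,1,1,1,1])

```text
clock: 4.15
tool_pos: [0.66, -0.1638, 0.0454]
eef_rot: [-1.99, -2.43, 0.0]
force: [0.2, -0.2, 0.1]
finger_gap: 1.0
gripper_force: 0.0
```

Call:
carry_out(offset=[[0,0,0],[0,0,0],[0,0,0],[0,0,0],[0,0,0],[0,0,0],[0,0,0],[0,0,0],[0,0,0],[0,0,0]], rotation=[[0,0,0],[0,0,0],[0,0,0],[0,0,0],[0,0,0],[0,0,0],[0,0,0],[0,0,0],[0,0,0],[0,0,0]], gripper=[0,-0.3,-0.5,-0.7,-1,-1,-1,-1,-1,-1], newtons=50)

```text
clock: 5.15
tool_pos: [0.6604, -0.1639, 0.0459]
eef_rot: [1.99, 2.43, 0.0]
force: [1.0, -0.5, 0.1]
finger_gap: 0.216
gripper_force: 0.4
```

Call:
carry_out(offset=[[0,0,0],[0,0,0],[0,0,0],[0,0,0],[0,0,0],[0,0,0],[0,0,0],[0,0,0],[0,0,0],[0,0,0]], rotation=[[0,0,0],[0,0,0],[0,0,0],[0,0,0],[0,0,0],[0,0,0],[0,0,0],[0,0,0],[0,0,0],[0,0,0]], gripper=[-1,-1,-1,-1,-1,-1,-1,-1,-1,-1], newtons=50)

```text
clock: 6.15
tool_pos: [0.6601, -0.1638, 0.0458]
eef_rot: [-1.991, -2.43, 0.0]
force: [0.4, -1.4, 1.3]
finger_gap: 0.006
gripper_force: 3.0
```

```bash
python3 - <<'E'
from h import *
import cv2
a=r.snapshot("scene")[154:224,334:429,::-1];b=r.snapshot("top")[165:215,325:420,::-1]
cv2.imwrite("pics/s2.png",cv2.resize(np.vstack([a,b]),None,fx=5,fy=5,interpolation=cv2.INTER_CUBIC))
E
```

```text
(no output)
```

View pics/s2.png

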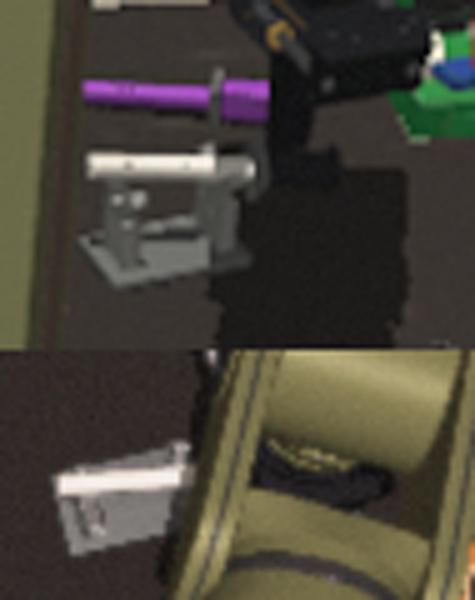

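The scene crop shows the shank tip moved to about (87,165) in the 5x view, and in the top crop to (57,485). The handle is hidden by the arm and the fingers have shut without it. Next I triangulate the rod's present pose.

```bash
python3 - <<'E'
from h import *
s=uncrop([[87,165],[245,165]],334,154,5); t=uncrop([[57,485-350],[182,476-350]],325,165,5)
for i in range(2):
    f=lambda X:np.r_[proj('scene',X)[0]-s[i],proj('top',X)[0]-t[i]]
    q=least_squares(f,[.65,-.1,.05]);print(q.x.round(4),q.fun.round(2))
d=r.get_state();print(d['clock'],d['finger_gap'],d['gripper_force'],d['force'],d['ft_torque'],d['tool_pos'])
E
```

```text
[ 0.649  -0.0427  0.0675] [ 0.23  0.01 -0.24 -0.04]
[ 0.6514 -0.1288  0.0595] [-3.    0.04  3.02  0.63]
6.25 0.0034266087328543387 2.9735852527744555 [ 0.38986671 -1.27964809  1.29054086] [-0.18910299 -0.26931478  0.02049112] [ 0.66014395 -0.16379649  0.04583909]
```

```bash
python3 - <<'E'
from h import *
import cv2
im=r.snapshot("scene")[150:220,340:434,::-1]
im=cv2.resize(im,None,fx=8,fy=8,interpolation=cv2.INTER_CUBIC)
cv2.imwrite("pics/s3.png",(255*(im/255.)**.45).astype(np.uint8))
d=r.get_state()
M=R.from_rotvec(d['eef_rot']).as_matrix()
for n,v in(('tcp',[0,0,0]),('tip',[0,0,.008]),('grasp',[0,0,-.011]),('handle mid',None)):
    X=d['tool_pos']+M@v if v else np.array([.6626,-.1695,.055])
    print(n,X.round(4),((proj('scene',X)[0]-[340,150]+.5)*8).round())
E
```

```text
tcp [ 0.6602 -0.1638  0.0458] [403. 310.]
tip [ 0.6602 -0.1638  0.0378] [401. 328.]
grasp [ 0.6602 -0.1638  0.0568] [406. 285.]
handle mid [ 0.6626 -0.1695  0.055 ] [419. 285.]
```

View pics/s3.png

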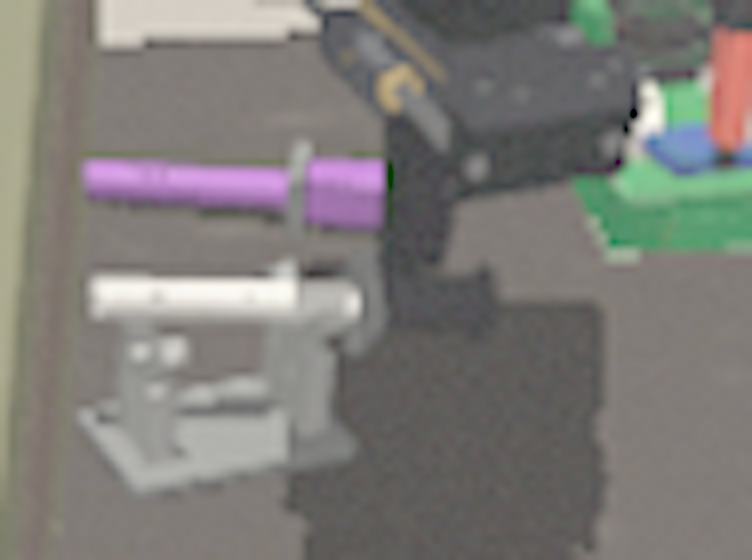

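The dark handle lies at about (375–495, 270–330) with the finger just behind or at it. The readings say the fingers are shut, so I won't open them against the handle. I'll lift slowly and see whether the rod comes along.

Call:
carry_out(offset=[[0,0,0.03],[0,0,0.07],[0,0,0.12],[0,0,0.17],[0,0,0.22],[0,0,0.27],[0,0,0.32],[0,0,0.36],[0,0,0.4],[0,0,0.4]], rotation=[[0,0,0],[0,0,0],[0,0,0],[0,0,0],[0,0,0],[0,0,0],[0,0,0],[0,0,0],[0,0,0],[0,0,0]], gripper=[-1,-1,-1,-1,-1,-1,-1,-1,-1,-1])

```text
clock: 7.3
tool_pos: [0.6608, -0.164, 0.1072]
eef_rot: [1.99, 2.429, 0.001]
force: [0.7, 0.0, -0.6]
finger_gap: 0.004
gripper_force: 0.0
```

```bash
python3 - <<'E'
from h import *
import cv2
a=r.snapshot("scene")[140:215,335:430,::-1];b=r.snapshot("top")[170:215,325:420,::-1]
im=cv2.resize(np.vstack([a,b]),None,fx=5,fy=5,interpolation=cv2.INTER_CUBIC)
cv2.imwrite("pics/s4.png",(255*(im/255.)**.45).astype(np.uint8))
d=r.get_state();print(d['finger_gap'],d['gripper_force'],d['force'],d['ft_torque'])
E
```

```text
0.006674674503348263 0.0 [ 0.66757784 -0.02363485 -0.48793949] [-0.02618229 -0.11587589  0.00754859]
```

View pics/s4.png

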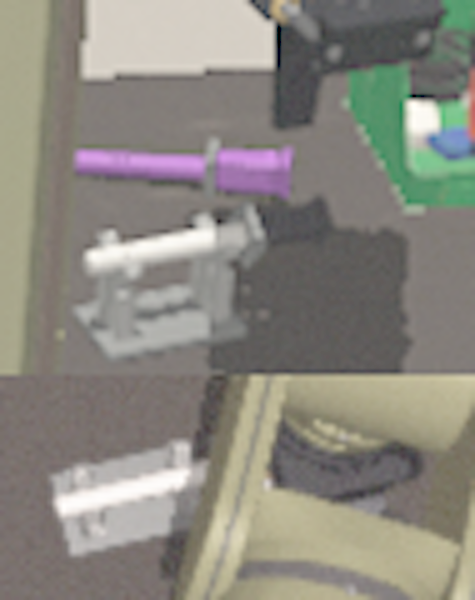

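The rod has fallen back into its notches, with the tip at scene crop (92,260). The shut fingertips end at about crop (295,125). I'll compare that with the reported TCP.

```bash
python3 - <<'E'
from h import *
d=r.get_state();M=R.from_rotvec(d['eef_rot']).as_matrix()
for v in([0,0,.008],[.01,0,.008],[-.01,0,.008],[0,-.012,.008],[0,.012,.008],[0,0,-.011]):
    X=d['tool_pos']+M@v; print(v,X.round(4),((proj('scene',X)[0]-[335,140]+.5)*5).round(1))
rod=('scene',[[100,0,55],[0,0,55]],uncrop([[92,260],[243,235]],335,140,5))
t=('top',[[100,0,55]],uncrop([[58,504-375]],325,170,5))
for o in ([rod],[rod,t]):
    p,e=fit(o,[.65,-.14,1.7]);print(p.round(4),e.round(2).tolist())
for n,X in(('knob',[-.054,0,.055]),('collar',[0,0,.055])):
  print(n,((proj('scene',world([.6573,-.1434,1.764],X))[0]-[335,140]+.5)*5).round(1))
E
```

```text
[0, 0, 0.008] [ 0.6602 -0.1638  0.0979] [285.3 168.1]
[0.01, 0, 0.008] [ 0.6582 -0.154   0.0979] [269.9 170.8]
[-0.01, 0, 0.008] [ 0.6621 -0.1736  0.0979] [300.5 165.5]
[0, -0.012, 0.008] [ 0.6484 -0.1662  0.0979] [294.6 177.9]
[0, 0.012, 0.008] [ 0.6719 -0.1614  0.0979] [276.  158.5]
[0, 0, -0.011] [ 0.6602 -0.1638  0.1169] [288.3 139.8]
[ 0.6593 -0.1435  1.7688] [[-0.41, 0.31], [0.42, -0.37]]
[ 0.6588 -0.143   1.7692] [[-0.53, 0.41], [0.32, -0.28], [0.19, -0.05]]
knob [327.8 220.7]
collar [246.4 235.4]
```

```bash
python3 - <<'E'
from h import *
d=r.get_state();M=R.from_rotvec(d['eef_rot']).as_matrix()
for dz in(0,.028):
  for v in([.0375,-.09,-.07],[-.0375,-.09,-.07]):
    X=d['tool_pos']+M@v+[0,0,dz]; print(dz,v,X.round(4),((proj('scene',X)[0]-[335,140]+.5)*5).round(1),((proj('top',X)[0]-[325,170]+.5)*5).round(1))
im=r.snapshot("scene")
print(im[150:190,392:396].mean(axis=(1,2)).round())
print(im[160,380:405].mean(axis=1).round())
E
```

```text
0 [0.0375, -0.09, -0.07] [ 0.5646 -0.1448  0.1759] [312.6 132.4] [259.9 232.5]
0 [-0.0375, -0.09, -0.07] [ 0.5793 -0.2183  0.1759] [435.9 111.4] [393.5 202. ]
0.028 [0.0375, -0.09, -0.07] [ 0.5646 -0.1448  0.2039] [318.  86.] [268.1 228.5]
0.028 [-0.0375, -0.09, -0.07] [ 0.5793 -0.2183  0.2039] [442.6  65.5] [405.2 197.1]
[20. 17. 19. 18. 18. 18. 18. 20. 17. 18. 19. 18. 17. 19. 19. 19. 43. 53.
 52. 62. 76. 76. 71. 64. 58. 59. 59. 56. 56. 55. 44. 29. 22. 23. 24. 23.
 24. 21. 23. 26.]
[51. 51. 53. 54. 53. 53. 52. 55. 48. 32. 17. 17. 21. 19. 17. 20. 21. 18.
 35. 53. 56. 53. 51. 72. 84.]
```

The fingers and the body both appear about 25–30 mm higher than the reported TCP implies. The first grasp therefore only nipped the top edge of the handle. I'll open and go lower by that much, watching the force.

Call:
carry_out(offset=[[0,0,0],[0,0,0],[0,0,0],[0,0,0],[0.01,0,0],[0.01,0,-0.05],[0.01,0,-0.12],[0.01,0,-0.2],[0.01,0,-0.27],[0.01,0,-0.3]], rotation=[[0,0,0],[0,0,0],[0,0,0],[0,0,0],[0,0,0],[0,0,0],[0,0,0],[0,0,0],[0,0,0],[0,0,0]], gripper=[0.3,0.3,0.3,0.3,0.3,0.3,0.3,0.3,0.3,0.3])

```text
clock: 8.45
tool_pos: [0.6603, -0.1634, 0.0581]
eef_rot: [-1.989, -2.428, 0.002]
force: [-0.0, -0.4, -0.5]
finger_gap: 0.648
gripper_force: 0.0
```

Call:
carry_out(offset=[[0,0,-0.03],[0,0,-0.06],[0,0,-0.09],[0,0,-0.12],[0,0,-0.15],[0,0,-0.18],[0,0,-0.21],[0,0,-0.24],[0,0,-0.27],[0,0,-0.27]], rotation=[[0,0,0],[0,0,0],[0,0,0],[0,0,0],[0,0,0],[0,0,0],[0,0,0],[0,0,0],[0,0,0],[0,0,0]], gripper=[0.3,0.3,0.3,0.3,0.3,0.3,0.3,0.3,0.3,0.3])

```text
clock: 9.45
tool_pos: [0.661, -0.1636, 0.0193]
eef_rot: [-1.99, -2.429, 0.001]
force: [-0.1, -0.1, -0.2]
finger_gap: 0.65
gripper_force: 0.0
```

Call:
carry_out(offset=[[0,0,0],[0,0,0],[0,0,0],[0,0,0],[0,0,0],[0,0,0],[0,0,0],[0,0,0],[0,0,0],[0,0,0]], rotation=[[0,0,0],[0,0,0],[0,0,0],[0,0,0],[0,0,0],[0,0,0],[0,0,0],[0,0,0],[0,0,0],[0,0,0]], gripper=[-0.3,-0.5,-1,-1,-1,-1,-1,-1,-1,-1], newtons=50)

```text
clock: 10.45
tool_pos: [0.6622, -0.1639, 0.0207]
eef_rot: [1.99, 2.429, 0.001]
force: [2.8, 0.5, 0.1]
finger_gap: 0.262
gripper_force: 50.0
```

```bash
python3 - <<'E'
from h import *
import cv2
im=r.snapshot("scene")[150:220,340:434,::-1]
cv2.imwrite("pics/s5raw.png",r.snapshot("scene")[:,:,::-1])
im=cv2.resize(im,None,fx=8,fy=8,interpolation=cv2.INTER_CUBIC)
cv2.imwrite("pics/s5.png",np.clip(255*(im/255.)**.4*1.0,0,255).astype(np.uint8))
d=r.get_state();M=R.from_rotvec(d['eef_rot']).as_matrix();print(d['force'],d['ft_torque'],d['finger_gap'],d['qpos'])
for v in([0,0,.008],[.01,-.02,-.02],[-.01,-.02,-.02]):
    X=d['tool_pos']+M@v+[0,0,.027]; print(((proj('scene',X)[0]-[340,150]+.5)*8).round())
E
```

```text
[3.35460965 0.22604076 0.79819716] [-0.02311139 -0.6315899  -0.11812956] 0.26440270601554877 [-3.21393580e-01  3.45690997e-01  1.69839090e+00  9.34125497e-05
  1.09636506e+00 -5.19482775e-01]
[401. 321.]
[408. 288.]
[457. 279.]
```

View pics/s5.png

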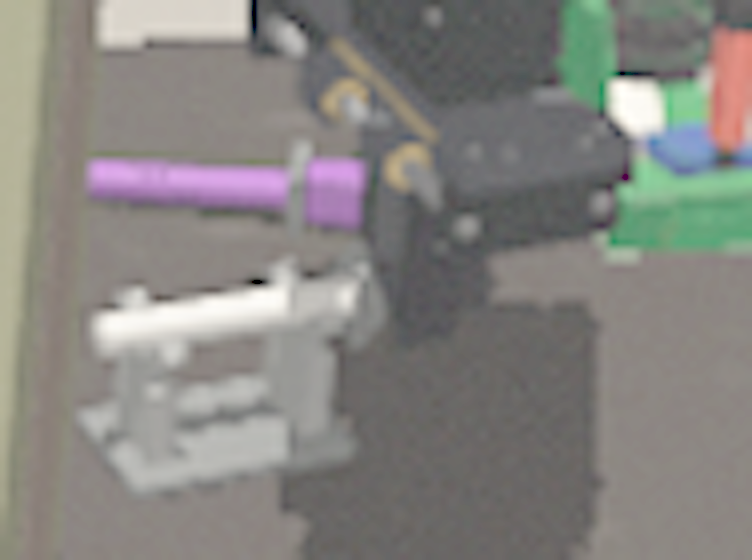

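The finger sits on the handle just behind the collar, at crop column 390–455, with the tip below the rod. The 25 mm opening suggests the rod lies somewhat rolled, which doesn't matter for the job. I'll lift it and carry it toward the fixture.

Call:
carry_out(offset=[[0,0,0.02],[0,0,0.05],[0,0,0.1],[0,0,0.16],[0,0,0.22],[0,0,0.28],[0,0,0.33],[0,0,0.37],[0,0,0.4],[0,0,0.4]], rotation=[[0,0,0],[0,0,0],[0,0,0],[0,0,0],[0,0,0],[0,0,0],[0,0,0],[0,0,0],[0,0,0],[0,0,0]], gripper=[-1,-1,-1,-1,-1,-1,-1,-1,-1,-1], newtons=60)

```text
clock: 11.55
tool_pos: [0.6622, -0.1639, 0.0813]
eef_rot: [1.99, 2.429, 0.001]
force: [-0.6, 0.5, -1.4]
finger_gap: 0.256
gripper_force: 60.0
```

Call:
carry_out(offset=[[-0.03,0.05,0],[-0.09,0.13,0],[-0.16,0.23,0],[-0.23,0.34,0],[-0.3,0.45,0],[-0.37,0.56,0],[-0.43,0.65,0],[-0.47,0.71,0],[-0.49,0.74,0],[-0.49,0.74,0]], rotation=[[0,0,0],[0,0,-0.005],[0,0,-0.01],[0,0,-0.015],[0,0,-0.02],[0,0,-0.025],[0,0,-0.03],[0,0,-0.04],[0,0,-0.047],[0,0,-0.047]], gripper=[-1,-1,-1,-1,-1,-1,-1,-1,-1,-1])

```text
clock: 12.55
tool_pos: [0.5872, -0.0518, 0.08]
eef_rot: [-2.163, -2.277, 0.001]
force: [0.5, 0.0, -1.1]
finger_gap: 0.254
gripper_force: 60.0
```

Call:
carry_out(offset=[[-0.03,0.05,0],[-0.09,0.13,0],[-0.16,0.23,0],[-0.23,0.34,0],[-0.3,0.45,0],[-0.37,0.56,0],[-0.43,0.65,0],[-0.47,0.71,0],[-0.49,0.74,0],[-0.49,0.74,0]], rotation=[[0,0,0],[0,0,0],[0,0,0],[0,0,0],[0,0,0],[0,0,0],[0,0,0],[0,0,0],[0,0,0],[0,0,0]], gripper=[-1,-1,-1,-1,-1,-1,-1,-1,-1,-1])

```text
clock: 13.55
tool_pos: [0.5145, 0.0587, 0.0804]
eef_rot: [2.163, 2.278, 0.0]
force: [0.3, 0.3, -2.0]
finger_gap: 0.26
gripper_force: 60.0
```

```bash
python3 - <<'E'
from h import *
import cv2
s=r.snapshot("scene")[:,:,::-1];t=r.snapshot("top")[:,:,::-1]
cv2.imwrite("pics/s6.png",s);cv2.imwrite("pics/t6.png",t)
d=r.get_state();print(d['tool_pos'],d['eef_rot'],d['finger_gap'],d['gripper_force'],d['force'],d['ft_torque'])
p=[.5128,.0804,1.6184]
for n in P: print(n,proj(n,world(p,[[0.1,0,.115],[0,0,.115]])).round(1).tolist())
# bright neutral pixels in the region
for n,im in(('scene',s),('top',t)):
    c=proj(n,world(p,[[0.05,0,.115]]))[0];m=(im.min(2)>130)
    x0,y0=int(c[0])-45,int(c[1])-30
    k,l,st,ce=cv2.connectedComponentsWithStats(m[y0:y0+60,x0:x0+90].astype(np.uint8))
    print(n,[(np.r_[q[0]+x0,q[1]+y0,q[2:]].tolist()) for q in st[1:] if q[4]>15])
E
```

```text
[0.51500603 0.05798535 0.0805076 ] [2.16445215e+00 2.27628684e+00 2.60614934e-04] 0.25470905918176007 59.99756991863251 [ 0.3622411  -0.64105433 -1.49365105] [-0.19608306 -0.14671781  0.00887069]
scene [[277.4, 205.1], [316.0, 201.4]]
top [[259.8, 240.4], [295.0, 237.8]]
scene [[277, 202, 10, 5, 44], [251, 212, 19, 21, 358]]
top [[232, 232, 40, 24, 546]]
```

```bash
python3 - <<'E'
import cv2,numpy as np
s=cv2.imread("pics/s6.png")[185:265,225:340];t=cv2.imread("pics/t6.png")[220:262,215:330]
g=lambda i:(255*(cv2.resize(i,None,fx=6.9,fy=6.9,interpolation=cv2.INTER_CUBIC)/255.)**.6).astype(np.uint8)
o=np.vstack([g(s)[:300],g(t)]);print(o.shape);cv2.imwrite("pics/last.png",o)
E
```

```text
(590, 794, 3)
```

View pics/last.png

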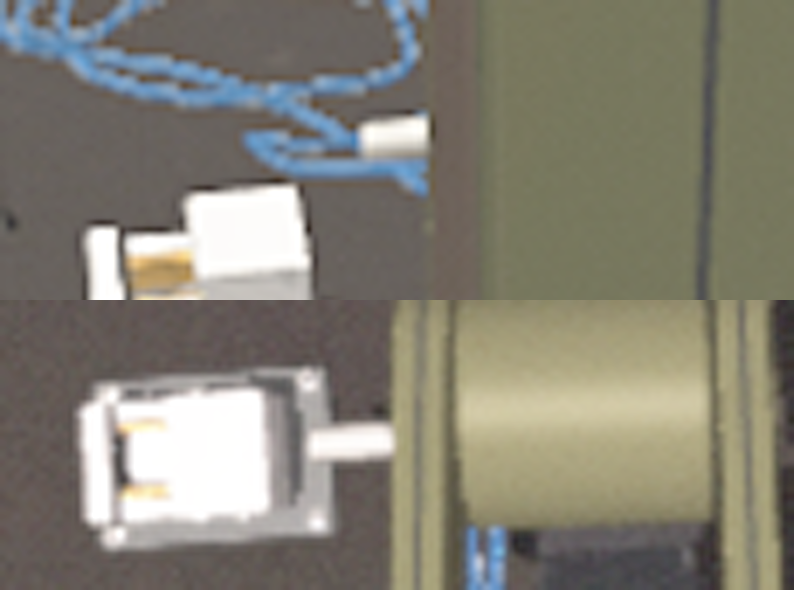

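The tip appears at scene pixel (276.7, 204.7), predicted (277.4, 205.1), and at top pixel (259.3, 240.4), predicted (259.8, 240.4). It is therefore aligned with the bore. I'll lower it to bore height, then advance carefully.

Call:
carry_out(offset=[[0,0,-0.04],[0,0,-0.1],[0,0,-0.16],[0,0,-0.22],[0,0,-0.28],[0,0,-0.33],[0,0,-0.37],[0,0,-0.4],[0,0,-0.4],[0,0,-0.4]], rotation=[[0,0,0],[0,0,0],[0,0,0],[0,0,0],[0,0,0],[0,0,0],[0,0,0],[0,0,0],[0,0,0],[0,0,0]], gripper=[-1,-1,-1,-1,-1,-1,-1,-1,-1,-1])

```text
clock: 14.65
tool_pos: [0.5149, 0.0582, 0.0205]
eef_rot: [2.165, 2.277, 0.0]
force: [0.2, 0.2, -1.1]
finger_gap: 0.253
gripper_force: 60.0
```

Call:
carry_out(offset=[[0,0.02,0],[0,0.04,0],[-0.003,0.06,0],[-0.004,0.08,0],[-0.005,0.1,0],[-0.006,0.12,0],[-0.007,0.14,0],[-0.007,0.15,0],[-0.007,0.15,0],[-0.007,0.15,0]], rotation=[[0,0,0],[0,0,0],[0,0,0],[0,0,0],[0,0,0],[0,0,0],[0,0,0],[0,0,0],[0,0,0],[0,0,0]], gripper=[-1,-1,-1,-1,-1,-1,-1,-1,-1,-1])

```text
clock: 15.65
tool_pos: [0.5136, 0.0807, 0.0203]
eef_rot: [-2.165, -2.277, 0.0]
force: [0.3, -0.4, -0.5]
finger_gap: 0.26
gripper_force: 60.0
```

```bash
python3 - <<'E'
from h import *
import cv2
s=r.snapshot("scene");t=r.snapshot("top")
d=r.get_state();print(d['clock'],d['tool_pos'],d['force'],d['ft_torque'])
o=np.array([.5068,.2053]);f=np.array([np.cos(1.6184),np.sin(1.6184)])
p=[*(o-.1025*f),1.6184]
for n in P: print(n,proj(n,world(p,[[0.1,0,.055],[0.06,0,.055]])).round(1).tolist())
# bright shank: row profile just outside the entry, columns in view
for n,im,off in(('scene',s,(.075,.085,.095)),('top',t,(.075,.085,.095))):
    for q in off:
        c=proj(n,world(p,[[q,0,.055]]))[0];x=int(round(c[0]));y=int(round(c[1]))
        col=im[y-7:y+8,x].mean(1);print(n,q,c.round(1),y-7,col.round().astype(int).tolist())
E
```

```text
15.75 [0.51363187 0.08061702 0.02034761] [ 0.2836909   0.1077891  -0.69102451] [-0.05127024 -0.05402828 -0.03995203]
scene [[269.5, 225.1], [284.8, 223.5]]
top [[254.9, 241.3], [268.3, 240.3]]
scene 0.075 [279.1 224.1] 217 [52, 52, 52, 47, 84, 218, 247, 233, 183, 136, 87, 50, 52, 53, 52]
scene 0.085 [275.3 224.5] 217 [55, 53, 51, 51, 40, 175, 240, 238, 205, 150, 97, 61, 47, 93, 106]
scene 0.095 [271.5 224.9] 218 [52, 52, 49, 45, 105, 223, 246, 227, 172, 126, 77, 80, 144, 139, 108]
top 0.075 [263.3 240.7] 234 [37, 39, 43, 40, 66, 183, 237, 250, 230, 146, 68, 55, 57, 58, 61]
top 0.085 [260.  240.9] 234 [135, 136, 133, 130, 81, 153, 233, 251, 240, 202, 146, 135, 135, 136, 139]
top 0.095 [256.6 241.2] 234 [69, 70, 55, 54, 60, 115, 222, 249, 244, 215, 97, 56, 58, 64, 76]
```

Call:
carry_out(offset=[[0,0.007,0],[0,0.014,0],[0,0.021,0],[0,0.028,0],[0,0.035,0],[-0.002,0.042,0],[-0.002,0.049,0],[-0.003,0.056,0],[-0.003,0.063,0],[-0.003,0.067,0]], rotation=[[0,0,0],[0,0,0],[0,0,0],[0,0,0],[0,0,0],[0,0,0],[0,0,0],[0,0,0],[0,0,0],[0,0,0]], gripper=[-1,-1,-1,-1,-1,-1,-1,-1,-1,-1])

```text
clock: 16.75
tool_pos: [0.5132, 0.0909, 0.0203]
eef_rot: [-2.165, -2.277, 0.0]
force: [-1.0, 0.3, -0.8]
finger_gap: 0.26
gripper_force: 60.0
```

Call:
carry_out(offset=[[0,0.006,0],[0,0.012,0],[0,0.018,0],[0,0.024,0],[0,0.03,0],[-0.002,0.036,0],[-0.002,0.042,0],[-0.002,0.048,0],[-0.003,0.054,0],[-0.003,0.06,0]], rotation=[[0,0,0],[0,0,0],[0,0,0],[0,0,0],[0,0,0],[0,0,0],[0,0,0],[0,0,0],[0,0,0],[0,0,0]], gripper=[-1,-1,-1,-1,-1,-1,-1,-1,-1,-1])

```text
clock: 17.75
tool_pos: [0.5129, 0.0975, 0.0203]
eef_rot: [2.161, 2.276, -0.006]
force: [0.1, -9.5, -0.4]
finger_gap: 0.255
gripper_force: 60.0
```

Call:
carry_out(offset=[[0,0.006,0],[0,0.012,0],[0,0.018,0],[-0.001,0.024,0],[-0.001,0.03,0],[-0.002,0.036,0],[-0.002,0.042,0],[-0.002,0.048,0],[-0.003,0.054,0],[-0.003,0.06,0]], rotation=[[0,0,0],[0,0,0],[0,0,0],[0,0,0],[0,0,0],[0,0,0],[0,0,0],[0,0,0],[0,0,0],[0,0,0]], gripper=[-1,-1,-1,-1,-1,-1,-1,-1,-1,-1])

```text
clock: 18.75
tool_pos: [0.5123, 0.1062, 0.0202]
eef_rot: [2.161, 2.275, -0.006]
force: [0.6, -9.9, -0.8]
finger_gap: 0.257
gripper_force: 60.0
```

```bash
python3 - <<'E'
from h import *
d=r.get_state();o=np.array([.5068,.2053]);f=np.array([np.cos(1.6184),np.sin(1.6184)])
print(d['clock'],d['tool_pos'],d['force'],d['ft_torque'],(d['tool_pos'][:2]-o)@f+.1212, R.from_rotvec(d['eef_rot']).as_matrix()[:,2])
E
```

```text
18.75 [0.51234542 0.10624448 0.02022267] [ 0.56205968 -9.90945431 -0.83284016] [-1.75040948 -0.14703217 -0.02426085] 0.021992807794139035 [-2.20578004e-04 -5.01654645e-03 -9.99987393e-01]
```

Call:
carry_out(offset=[[0,0.008,0],[0,0.016,0],[-0.001,0.024,0],[-0.001,0.032,0],[-0.002,0.04,0],[-0.002,0.048,0],[-0.003,0.056,0],[-0.003,0.064,0],[-0.003,0.072,0],[-0.004,0.08,0]], rotation=[[0,0,0],[0,0,0],[0,0,0],[0,0,0],[0,0,0],[0,0,0],[0,0,0],[0,0,0],[0,0,0],[0,0,0]], gripper=[-1,-1,-1,-1,-1,-1,-1,-1,-1,-1])

```text
clock: 19.75
tool_pos: [0.5117, 0.1181, 0.0202]
eef_rot: [2.161, 2.275, -0.006]
force: [-0.1, -10.8, 0.5]
finger_gap: 0.253
gripper_force: 60.0
```

Call:
carry_out(offset=[[0,0.005,0],[0,0.01,0],[0,0.015,0],[0,0.02,0],[-0.001,0.025,0],[-0.001,0.03,0],[-0.002,0.035,0],[-0.002,0.04,0],[-0.002,0.043,0],[-0.002,0.045,0]], rotation=[[0,0,0],[0,0,0],[0,0,0],[0,0,0],[0,0,0],[0,0,0],[0,0,0],[0,0,0],[0,0,0],[0,0,0]], gripper=[-1,-1,-1,-1,-1,-1,-1,-1,-1,-1])

```text
clock: 20.75
tool_pos: [0.5114, 0.125, 0.0202]
eef_rot: [2.161, 2.275, -0.006]
force: [0.3, -9.6, -1.9]
finger_gap: 0.255
gripper_force: 60.0
```

Call:
carry_out(offset=[[0,0.002,0],[0,0.004,0],[0,0.006,0],[0,0.008,0],[0,0.01,0],[0,0.012,0],[-0.001,0.014,0],[-0.001,0.016,0],[-0.001,0.018,0],[-0.001,0.02,0]], rotation=[[0,0,0],[0,0,0],[0,0,0],[0,0,0],[0,0,0],[0,0,0],[0,0,0],[0,0,0],[0,0,0],[0,0,0]], gripper=[-1,-1,-1,-1,-1,-1,-1,-1,-1,-1])

```text
clock: 21.75
tool_pos: [0.5112, 0.128, 0.0201]
eef_rot: [2.162, 2.275, -0.006]
force: [-0.0, -10.3, -0.7]
finger_gap: 0.256
gripper_force: 60.0
```

Call:
carry_out(offset=[[0,0.001,0],[0,0.002,0],[0,0.003,0],[0,0.004,0],[0,0.005,0],[0,0.006,0],[0,0.007,0],[0,0.008,0],[0,0.009,0],[-0.001,0.01,0]], rotation=[[0,0,0],[0,0,0],[0,0,0],[0,0,0],[0,0,0],[0,0,0],[0,0,0],[0,0,0],[0,0,0],[0,0,0]], gripper=[-1,-1,-1,-1,-1,-1,-1,-1,-1,-1])

```text
clock: 22.75
tool_pos: [0.5111, 0.1295, 0.0201]
eef_rot: [2.162, 2.275, -0.006]
force: [0.4, -9.9, -0.8]
finger_gap: 0.256
gripper_force: 60.0
```

Drag is still steady at about 10 N. I'll continue in steps of about 1 mm.

Call:
carry_out(offset=[[0,0.001,0],[0,0.002,0],[0,0.003,0],[0,0.004,0],[0,0.005,0],[0,0.006,0],[0,0.007,0],[0,0.008,0],[0,0.008,0],[0,0.008,0]], rotation=[[0,0,0],[0,0,0],[0,0,0],[0,0,0],[0,0,0],[0,0,0],[0,0,0],[0,0,0],[0,0,0],[0,0,0]], gripper=[-1,-1,-1,-1,-1,-1,-1,-1,-1,-1])

```text
clock: 23.75
tool_pos: [0.5111, 0.1306, 0.0201]
eef_rot: [2.162, 2.275, -0.006]
force: [1.2, -9.9, -0.9]
finger_gap: 0.257
gripper_force: 60.0
```

Call:
carry_out(offset=[[0,0.001,0],[0,0.002,0],[0,0.003,0],[0,0.004,0],[0,0.005,0],[0,0.006,0],[0,0.007,0],[0,0.008,0],[0,0.008,0],[0,0.008,0]], rotation=[[0,0,0],[0,0,0],[0,0,0],[0,0,0],[0,0,0],[0,0,0],[0,0,0],[0,0,0],[0,0,0],[0,0,0]], gripper=[-1,-1,-1,-1,-1,-1,-1,-1,-1,-1])

```text
clock: 24.75
tool_pos: [0.5111, 0.1307, 0.02]
eef_rot: [2.16, 2.275, -0.009]
force: [1.0, -14.0, -1.3]
finger_gap: 0.257
gripper_force: 60.0
```

Call:
carry_out(offset=[[0,0.001,0],[0,0.001,0],[0,0.002,0],[0,0.002,0],[0,0.003,0],[0,0.004,0],[0,0.005,0],[0,0.005,0],[0,0.005,0],[0,0.005,0]], rotation=[[0,0,0],[0,0,0],[0,0,0],[0,0,0],[0,0,0],[0,0,0],[0,0,0],[0,0,0],[0,0,0],[0,0,0]], gripper=[-1,-1,-1,-1,-1,-1,-1,-1,-1,-1])

```text
clock: 25.75
tool_pos: [0.5111, 0.1307, 0.02]
eef_rot: [2.159, 2.275, -0.011]
force: [0.4, -16.6, -0.6]
finger_gap: 0.255
gripper_force: 60.0
```

```bash
python3 - <<'E'
from h import *
import cv2
t=r.snapshot("top").astype(float).mean(2);t0=cv2.imread("pics/top0.png").astype(float).mean(2)
p=[.5068,.2053,1.6184]
xs=np.arange(36,72,2)/1e3
uv=proj("top",world(p,np.c_[xs,0*xs,0*xs+.0675])).astype(np.float32)
f=lambda im:cv2.remap(im.astype(np.float32),uv[:,0],uv[:,1],1).ravel().round().astype(int).tolist()
print((xs*1e3).astype(int).tolist());print(f(t0));print(f(t))
E
```

```text
[36, 38, 40, 42, 44, 46, 48, 50, 52, 54, 56, 58, 60, 62, 64, 66, 68, 70]
[255, 255, 255, 255, 255, 255, 255, 255, 255, 255, 255, 242, 177, 103, 52, 81, 158, 229]
[142, 196, 253, 252, 226, 191, 224, 243, 252, 253, 254, 253, 253, 245, 222, 152, 181, 229]
```

The profile shows the plug now bright up to the stop at about 64 mm. I'll draw the rod out along the bore.

Call:
carry_out(offset=[[0,-0.02,0],[0.003,-0.06,0],[0.006,-0.12,0],[0.009,-0.18,0],[0.012,-0.25,0],[0.015,-0.32,0],[0.018,-0.39,0],[0.021,-0.45,0],[0.024,-0.5,0],[0.024,-0.513,0]], rotation=[[0,0,0],[0,0,0],[0,0,0],[0,0,0],[0,0,0],[0,0,0],[0,0,0],[0,0,0],[0,0,0],[0,0,0]], gripper=[-1,-1,-1,-1,-1,-1,-1,-1,-1,-1])

```text
clock: 26.8
tool_pos: [0.5148, 0.0573, 0.0204]
eef_rot: [2.166, 2.276, 0.0]
force: [0.2, 0.5, -0.7]
finger_gap: 0.258
gripper_force: 60.0
```

Call:
carry_out(offset=[[0,0,0.03],[0,0,0.08],[0,0,0.14],[0,0,0.2],[0,0,0.26],[0,0,0.32],[0,0,0.36],[0,0,0.4],[0,0,0.4],[0,0,0.4]], rotation=[[0,0,0],[0,0,0],[0,0,0],[0,0,0],[0,0,0],[0,0,0],[0,0,0],[0,0,0],[0,0,0],[0,0,0]], gripper=[-1,-1,-1,-1,-1,-1,-1,-1,-1,-1])

```text
clock: 27.8
tool_pos: [0.5146, 0.0582, 0.0803]
eef_rot: [-2.165, -2.277, 0.0]
force: [-0.3, -0.0, -0.8]
finger_gap: 0.261
gripper_force: 60.0
```

```bash
python3 - <<'E'
from h import *
import cv2
s=r.snapshot("scene").astype(np.float32).mean(2);t=r.snapshot("top").astype(np.float32).mean(2)
s0=cv2.imread("pics/s6.png").astype(np.float32).mean(2);t0=cv2.imread("pics/t6.png").astype(np.float32).mean(2)
d=r.get_state();print(d['clock'],d['tool_pos'],d['eef_rot'],d['force'],d['finger_gap'])
# shift of the shank tip against the picture before insertion
for n,a,b,(x,y) in(('scene',s,s0,(277,205)),('top',t,t0,(260,240))):
    w=(slice(y-8,y+9),slice(x-6,x+10))
    tpl=b[y-6:y+7,x-4:x+9]
    m=cv2.matchTemplate(a[y-14:y+15,x-12:x+17],tpl,cv2.TM_CCOEFF_NORMED);print(n,cv2.minMaxLoc(m)[1],np.array(cv2.minMaxLoc(m)[3])-8)
    print(n,b[y,x-4:x+8].round(),a[y,x-4:x+8].round());print(b[y-6:y+7,x+5].round(),a[y-6:y+7,x+5].round())
E
```

```text
27.9 [0.51423906 0.05817763 0.0797835 ] [-2.16408668e+00 -2.27632053e+00  1.23507317e-03] [ 0.18097916  0.25936684 -1.52439978] 0.2572233575498745
scene 0.9992925524711609 [0 0]
scene [102. 101.  97.  95. 173. 234. 227. 222. 216. 212. 206. 203.] [103. 102.  98.  97. 160. 223. 226. 222. 217. 213. 208. 202.]
[ 53.  51.  44. 154. 234. 239. 212. 154. 107. 113. 115.  94.  61.] [ 54.  51.  45. 155. 235. 239. 213. 156. 105. 112. 113.  93.  63.]
top 0.9942425489425659 [0 0]
top [ 80.  57.  69. 156. 244. 246. 248. 250. 250. 251. 251. 251.] [ 81.  57.  68. 154. 242. 245. 246. 246. 248. 250. 250. 251.]
[ 45.  46.  44.  65. 171. 233. 251. 242. 209.  87.  45.  45.  46.] [ 48.  47.  45.  61. 139. 227. 250. 245. 208.  95.  47.  44.  43.]
```

The rod has not shifted in the grip, so I'll simply retrace the path to the rack.

Call:
carry_out(offset=[[0.03,-0.05,0],[0.09,-0.13,0],[0.16,-0.23,0],[0.23,-0.34,0],[0.3,-0.45,0],[0.37,-0.56,0],[0.43,-0.65,0],[0.47,-0.71,0],[0.49,-0.74,0],[0.49,-0.74,0]], rotation=[[0,0,0],[0,0,0],[0,0,0],[0,0,0],[0,0,0],[0,0,0],[0,0,0],[0,0,0],[0,0,0],[0,0,0]], gripper=[-1,-1,-1,-1,-1,-1,-1,-1,-1,-1])

```text
clock: 28.9
tool_pos: [0.5884, -0.0532, 0.0802]
eef_rot: [-2.165, -2.276, 0.0]
force: [1.0, -0.2, -1.2]
finger_gap: 0.256
gripper_force: 60.0
```

Call:
carry_out(offset=[[0.03,-0.05,0],[0.09,-0.13,0],[0.16,-0.23,0],[0.23,-0.34,0],[0.3,-0.45,0],[0.37,-0.56,0],[0.43,-0.65,0],[0.47,-0.71,0],[0.49,-0.74,0],[0.49,-0.74,0]], rotation=[[0,0,0.005],[0,0,0.01],[0,0,0.015],[0,0,0.02],[0,0,0.025],[0,0,0.03],[0,0,0.035],[0,0,0.04],[0,0,0.047],[0,0,0.047]], gripper=[-1,-1,-1,-1,-1,-1,-1,-1,-1,-1])

```text
clock: 29.9
tool_pos: [0.6618, -0.1639, 0.0803]
eef_rot: [-1.99, -2.431, -0.0]
force: [0.2, 0.7, -1.5]
finger_gap: 0.258
gripper_force: 60.0
```

Call:
carry_out(offset=[[0,0,-0.04],[0,0,-0.1],[0,0,-0.16],[0,0,-0.22],[0,0,-0.27],[0,0,-0.31],[0,0,-0.34],[0,0,-0.36],[0,0,-0.38],[0,0,-0.39]], rotation=[[0,0,0],[0,0,0],[0,0,0],[0,0,0],[0,0,0],[0,0,0],[0,0,0],[0,0,0],[0,0,0],[0,0,0]], gripper=[-1,-1,-1,-1,-1,-1,-1,-1,-1,-1])

```text
clock: 30.9
tool_pos: [0.6619, -0.1639, 0.0219]
eef_rot: [1.991, 2.43, 0.0]
force: [-0.2, -0.1, -0.7]
finger_gap: 0.258
gripper_force: 60.0
```

Call:
carry_out(offset=[[0,0,-0.005],[0,0,-0.005],[0,0,-0.005],[0,0,-0.005],[0,0,-0.005],[0,0,-0.005],[0,0,-0.005],[0,0,-0.005],[0,0,-0.005],[0,0,-0.005]], rotation=[[0,0,0],[0,0,0],[0,0,0],[0,0,0],[0,0,0],[0,0,0],[0,0,0],[0,0,0],[0,0,0],[0,0,0]], gripper=[-0.45,-0.4,-0.35,-0.2,0,0.2,0.3,0.3,0.3,0.3])

```text
clock: 31.9
tool_pos: [0.6617, -0.1638, 0.0211]
eef_rot: [-1.991, -2.43, -0.0]
force: [-1.1, -0.6, 0.4]
finger_gap: 0.65
gripper_force: 0.0
```

Call:
carry_out(offset=[[0,0,0],[0,0,0.05],[0,0,0.12],[0,0,0.2],[0,0,0.3],[0,0,0.4],[0,0,0.55],[0,0,0.7],[0,0,0.85],[0,0,0.95]], rotation=[[0,0,0],[0,0,0],[0,0,0],[0,0,0],[0,0,0],[0,0,0],[0,0,0],[0,0,0],[0,0,0],[0,0,0]], gripper=[0.3,0.3,0.3,0.3,0.3,0.3,0.3,0.3,0.3,0.3])

```text
clock: 32.9
tool_pos: [0.6627, -0.1641, 0.1673]
eef_rot: [1.988, 2.427, 0.002]
force: [-0.4, 0.4, 0.8]
finger_gap: 0.649
gripper_force: 0.0
```

```bash
python3 - <<'E'
from h import *
import cv2
s=r.snapshot("scene").astype(np.float32).mean(2);t=r.snapshot("top").astype(np.float32).mean(2)
s0=cv2.imread("pics/s5raw.png").astype(np.float32).mean(2);t0=cv2.imread("pics/top0.png").astype(np.float32).mean(2)
d=r.get_state();print(d['clock'],d['tool_pos'],d['force'],d['finger_gap'])
for n,a,b,(x,y) in(('scene',s,s0,(353,192)),('top',t,t0,(337,196))):
    tpl=b[y-6:y+7,x-6:x+17]
    m=cv2.matchTemplate(a[y-14:y+15,x-14:x+25],tpl,cv2.TM_CCOEFF_NORMED);print(n,cv2.minMaxLoc(m)[1],np.array(cv2.minMaxLoc(m)[3])-8)
    print(b[y,x-6:x+6].round(),a[y,x-6:x+6].round());print(b[y-6:y+7,x+5].round(),a[y-6:y+7,x+5].round())
E
```

```text
33.0 [ 0.66354011 -0.16441175  0.16799146] [ 0.40993678 -0.31595221  0.52261205] 0.6466844639471352
scene 0.9537255167961121 [0 0]
[ 47.  49.  53.  50.  73. 125. 164. 174. 163. 153. 147. 138.] [ 50.  53.  52.  50.  74. 135. 186. 203. 192. 186. 177. 167.]
[ 72.  93. 161. 224. 227. 191. 138. 108.  87.  72.  73.  74.  98.] [ 71.  95. 121. 220. 214. 183. 167. 107.  73.  74.  73.  75.  98.]
top 0.9939942359924316 [0 0]
[ 43.  48.  45.  42.  53. 124. 239. 245. 241. 237. 230. 219.] [ 44.  43.  45.  44.  76. 177. 237. 239. 235. 232. 223. 216.]
[130. 134. 138. 220. 247. 245. 219. 136. 122. 102. 104.  88. 100.] [130. 133. 139. 219. 244. 239. 216. 134. 123. 101. 105.  82.  99.]
```

The rod is back in its notches, with the tip within about 1 mm of its starting position in the top view. I'm handing in.

```bash
python3 -c "
from rig import r
print(r.sign_off())"
```

```text
the job is handed in; nothing more can be done
None
```

The plug was pushed up against the rubber stop (highest force I read was 16.6 N, well under 25 N), the rod is back in its rack within about 1 mm of where it started, and the job is handed in; my first grasp slipped and shifted the rod in its notches, probably leaving it rolled about its axis, and no verdict came back.

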